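Swing the tea-glass tray round to the saucepan and lock it

ROBOT

A 6-joint arm with a two-finger parallel gripper is mounted at the origin on the work surface. World frame = base frame: x ahead of the robot, y to its left, z up, the work surface at z = 0. Lengths are in mm, angles in degrees, forces in N, time in s.
With the tool pointing down it reaches from about 300 to 850 mm from the base axis. Payload 4.2 kg.
Tool frame: the origin (TCP) lies at the centre of the arm's flange, where the gripper is bolted on; the fingertips stand 191 mm ahead of it and the grasp point (between the pads) lies 172 mm ahead of it; z points along the fingers, x is the direction in which the jaws open and shut, and the axes are right-handed (so a half turn about z gives the same grasp; the last joint's range is limited). The gripper opens to 91 mm and grips with 3 to 60 N. Pads are 32 mm wide; open, the fingers measure 118 mm over their backs; the gripper's body (76 mm by 178 mm) begins 60 mm behind the grasp point.
Start: joints at [-76.604, 18.312, 89.639, -0, 72.044, -1.146], TCP at [144.372, -556.579, 404.776] pointing down, gripper open.
Joint ranges: [-177.97, 177.97], [-48.28, 115.42], [12.27, 149.76], [-77.06, 257.06], [2.81, 150.46], [-146.56, 146.56]. Speed limits (degrees/s): [147.25, 147.25, 180, 180, 180, 180].

INTERFACE

Orientations are given as [roll, pitch, yaw] about the fixed x, y, z axes, in that order (R = Rz(yaw) Ry(pitch) Rx(roll)).
In Python, from workcell import telemetry, imaging, env gives the robot as it stands. The module is installed in compiled form; this text tells all that it offers.
- The arm moves only by the tool jog_arm, never from a script. Its argument "series" is a list of rows, each a list of 3 entries, a list of its own where there are three numbers: the shift along the world's x, y, z in mm, then the turn, a rotation vector about the world's x, y, z in rad, then the opening, from 0 (shut) to 1 (fully open). In form: [[[x, y, z], [ax, ay, az], jaw], ...]. A call has exactly 5 rows; each row is the pose to reach, as a shift and turn from the pose measured when the call began; what a row does not reach only later rows make up. A row lasts 1/12 s, in which the tool goes at most 41.7 mm and 7.16 degrees, less where a joint would pass 70% of its speed; a pose out of reach is approached as far as the arm can. A call with a gripper value outside its range is refused whole. The fingers move at their own pace and stop on an object; "squeeze" is the grip in N (left out, the last holds). Time passes only in rows, so rows that repeat a pose let the fingers close, or fill a call up. It gives the time, the measured TCP pose, the force and the opening at its end, in the units of the state.
- telemetry.state(): the state, without advancing time (a new reading comes with each control period).
- imaging.grab_frame(name): name is "scene" or "top"; returns a dict with "pixels" (400x640x3 uint8, red, green, blue), "fov_y" (degrees; the focal length in pixels is half the picture's height over the tangent of half this angle, whatever the lens; pixels are square), "cx", "cy" (the principal point, pixels), "k1" (the pictures are not rectified: a ray, as slopes to the right and down, at radius r is drawn at 1 + k1 r^2 times it, then the intrinsics apply), "R" (3x3) and "t" (3): a world point X has camera coordinates R X + t. Camera axes: x right, y down, z forward; pixel columns grow to the right and rows downward; lengths in mm; the calibration is good to about 2 mm. A picture is of the moment at which its call begins. There is no depth.
- env.job_done(): hands the job in, once; it reports no verdict.
The state is a dict: "time_s": time; "qpos": joint angles; "qvel": joint speeds; "effort": joint torques, N m; "ee_pos": TCP position; "ee_rot": TCP orientation; "force": force on the tool from outside, world axes, zero at the start; "torque": the same for the moment, N m; "gripper_width": finger opening in mm.
Only numpy, scipy, OpenCV 4.12 (cv2) and the standard library are available. Lean on these libraries where they do the work, as an engineer would, in place of code of your own. Each camera call takes 0.05 s, during which the arm holds its last target.

TASK

Bring the tray of tea glasses round to the side where the saucepan stands, ready for pouring: pull up the black knob of the tray stand's locking plunger and twist it so that it stays out when you let go, swing the tray gently to the end notch on the saucepan's side, and twist the knob back so that the pin drops fully home and the tray is locked there. All three glasses must stay standing on the tray, and nothing else on the counter is to be disturbed.

Things in the scene. Friction and masses are not known exactly. Their poses are not given: they have to be found in the camera images.
- stand: Fixed grey tray stand, foot 148 mm across. Origin: on the counter (z = 0) on the vertical pivot axis; x axis: where the arm points in the middle notch; y axis 90 deg counter-clockwise of it. A bracket 32 mm wide, 85 mm high, on the bearing 130 deg counter-clockwise of x, holds the plunger 51 mm from the pivot, in a slotted steel collar 26 mm wide, top at 103 mm. Place and heading vary.
- swing (a joint): Turn of arm, tray and notched index plate about the pivot, rad, counter-clockwise from above positive. 0: middle notch (start, locked); +0.96: end notch on the stand's +y side; -0.96: end notch on its -y side; hard stops at +-1.02. Friction 0.12 N m, damping 0.25 N m s/rad, no spring: stays where it is left. Pin in a notch: +-0.024 play, and up to 0.06 more if forced.
- plunger (a joint): Lift of pin and knob, m, 0 to 0.019. 0: pin home in a notch. Spring pushes down, 6 N at 0 plus 3 N per 10 mm. About 0.010: nose of the 9 mm pin rides on the plate between notches. At least 0.0145 frees the knob to twist (0.017 is comfortable); parked and let go it rests at about 0.0145, pin clear of the plate. The round nose centres in a notch if the arm is within 0.05 rad of it.
- knob (a joint): Twist of the knob about vertical, rad, counter-clockwise from above positive, limits 0 and 1.25. 0: its cross pin lines up with the collar's slot and the plunger can drop; while down, the slot blocks twisting. Lifted and twisted by more than 0.5 (1.1 is good) the cross pin rests on the collar and the plunger stays out. Turning takes under 0.1 N m.
- knob_grip (a point): Centre of the round black fluted plunger knob, 32 mm diameter, 28 mm high, axis vertical: on its axis, 14 mm below its flat top; 121 mm above the counter when home, rises with the plunger. Grip from above at any heading. A low bar across its top lies along the collar's slot at twist 0; the frame turns with the knob.
- handle_grip (a point): Upright dark wooden handle at the tray's outer end: round, 22 mm diameter, from 56 to 118 mm above the counter, 213 mm from the pivot. Point on its axis, 100 mm up; x axis points outward along the arm. The nearest glasses start about 34 mm inward of it, tops 136 mm above the counter: grip from above, fingers either side across the arm.
- pivot (a point): Point on the stand's vertical pivot axis, 58 mm above the counter.
- tray_center (a point): Centre of the round stainless tray's floor, 58 mm above the counter, 125 mm from the pivot; tray 148 mm across, rim 10 mm high above the floor, underside of the arm 48 mm above the counter. Its x axis points outward along the arm.
- glass0: Ribbed tea glass, 78 mm high, 55 mm across the rim, 42 mm across the foot, 0.13 kg, loose; stands on the tray, nearest the pivot. Origin: centre of its underside; z up along its axis.
- glass1: Ribbed tea glass like glass0, standing on the outer part of the tray, on the side counter-clockwise of the arm.
- glass2: Ribbed tea glass like glass0, standing on the outer part of the tray, on the side clockwise of the arm.
- saucepan: Stainless saucepan, 160 mm across, 75 mm high, loose, with a riveted steel handle reaching 233 mm from its centre along its x axis, 63 to 73 mm above the counter. Origin: centre of its underside. It stands well to the left (+y) or to the right (-y) of the tray stand: this decides to which side the tray must go. Leave it alone.
- sugar_pot: Glass sugar pot with hinged steel lid, 92 mm across, 100 mm high, loose; stands on the side opposite to the saucepan. Origin: centre of its underside. Leave alone.
- ladle: Steel ladle lying on the counter: bowl 72 mm across at its origin (centre of the bowl's underside), handle 250 mm along its x axis; under 35 mm high. Leave alone.
- strainer: Small steel tea strainer lying on the counter: bowl 72 mm across at its origin (underside), handle to 155 mm along its x axis; under 35 mm high. Leave alone.
- tin: Round steel canister, 108 mm across, 125 mm high, loose. Origin: centre of its underside. Leave alone.
- katori: Small steel bowl, 100 mm across, 40 mm high, loose. Origin: centre of its underside. Leave alone.
Not all that is in view belongs to the job. Leave any brown look-alike of the glass2 alone.

How it is judged (in metres and radians):
On the way, in this order (a step that is already met when the one before it is completed fails the run):
1. the plunger is pulled out, twisted and stays out by itself, let go by the fingers (value of joint plunger above 0.012 m and value of joint knob above 0.4 rad and contact force between stand and the fingers below 0.2 N), for 0.2 s.
2. the tray has been swung to the end notch on the saucepan's side (((y of saucepan in the frame of stand above 0 m and value of joint swing above 0.9 rad) or (y of saucepan in the frame of stand below 0 m and value of joint swing below -0.9 rad))), for 0.2 s.
At the end, for the whole second after the job is handed in: Tray arm in the end notch on the saucepan's side (swing beyond 0.92 rad that way), plunger fully home (lift under 3 mm), knob twisted back (under 0.25 rad), all three glasses upright (within 0.12 rad) and at rest on the tray, each within 55 mm of its centre (((y of saucepan in the frame of stand above 0 m and value of joint swing above 0.92 rad) or (y of saucepan in the frame of stand below 0 m and value of joint swing below -0.92 rad)) and value of joint plunger below 0.003 m and value of joint knob below 0.25 rad and horizontal distance between each of glass0, glass1, glass2 and tray_center below 0.055 m and height (world z) of each of glass0, glass1, glass2 above 0.052 m and angle between each of glass0, glass1, glass2's own z axis and vertical below 0.12 rad and linear speed of each of glass0, glass1, glass2 below 0.03 m/s); the robot touches nothing.
It fails at once if a glass is tipped by more than 0.4 rad (angle between any of glass0, glass1, glass2's own z axis and vertical above 0.4 rad).
It fails at once if the tray is swung faster than 2 rad/s (about 0.4 m/s at its handle) (velocity of joint swing above 2 rad/s or velocity of joint swing below -2 rad/s).
It fails at once if another thing on the counter is moved by more than 30 mm (distance of any of saucepan, sugar_pot, ladle, strainer, tin, katori from where it was at the start of the episode above 0.03 m).
It also fails if it takes over 67 s, if anything falls off the work surface, if the arm or the gripper's body presses on something with over 40 N, if the wrist force passes 120 N, or if a joint passes its speed limit or range.

## Working session

There is one attempt and no reset: what is moved stays moved. The work goes in short steps, Python scripts to look and compute and a tool call to move; the robot and the scene stay as the last step left them, time stands still between calls to the robot, and variables do not carry over. Pictures are saved under pics/ and viewed, and the job is handed in when it is done.

Besides the shell and the picture viewer there is one more tool, called after "Call:" as name([rows], argument=value, ...), one row to a line, values as JSON. jog_arm: Moves the arm, as the interface text tells. Its arguments: {"type":"object","properties":{"series":{"type":"array"},"squeeze":{"type":"number"}},"required":["series"]}

```bash
mkdir -p pics
cat > h.py <<'E'
import numpy as np, cv2, json
from workcell import telemetry, imaging, env
def grab(n):
    f=imaging.grab_frame(n); return f
def K(f):
    fl=200/np.tan(np.radians(f['fov_y'])/2); return np.array([[fl,0,f['cx']],[0,fl,f['cy']],[0,0,1.]])
def D(f): return np.array([f['k1'],0,0,0,0.])
def proj(f,P):
    P=np.atleast_2d(np.float64(P)); r,_=cv2.Rodrigues(np.array(f['R'],float))
    return cv2.projectPoints(P,r,np.array(f['t'],float),K(f),D(f))[0][:,0]
def ray(f,uv):
    p=cv2.undistortPoints(np.float64(uv).reshape(-1,1,2),K(f),D(f))[:,0]
    R=np.array(f['R'],float); t=np.array(f['t'],float)
    d=np.c_[p,np.ones(len(p))]@R; return -R.T@t,d
def onz(f,uv,z):
    c,d=ray(f,uv); return c+d*((z-c[2])/d[:,2])[:,None]
def save(f,n,crop=None,s=1):
    im=f['pixels'][:,:,::-1]
    if crop: x0,y0,x1,y1=crop; im=im[y0:y1,x0:x1]
    cv2.imwrite('pics/'+n,cv2.resize(im,None,fx=s,fy=s,interpolation=cv2.INTER_CUBIC))
E
python3 - <<'E'
from h import *
import pickle
for n in('scene','top'):
    f=grab(n); pickle.dump(f,open(n+'0.pkl','wb')); save(f,n+'0.png',s=1.25)
    print(n,{k:np.round(v,3).tolist() for k,v in f.items() if k!='pixels'}, -np.array(f['R']).T@f['t'])
print(telemetry.state())
E
```

```text
scene {'fov_y': 57.517, 'cx': 323.334, 'cy': 204.152, 'k1': -0.036, 'R': [[-0.734, 0.679, 0.012], [0.551, 0.606, -0.574], [-0.397, -0.415, -0.819]], 't': [414.648, -270.371, 1283.06]} [962.25584395 414.50374807 890.80068758]
top {'fov_y': 57.706, 'cx': 320.252, 'cy': 199.261, 'k1': -0.056, 'R': [[0.007, -1.0, -0.01], [-0.987, -0.005, -0.158], [0.158, 0.01, -0.987]], 't': [-2.414, 567.358, 1160.777]} [ 376.86288306  -11.73790959 1235.77526559]
{'time_s': 0.1, 'qpos': array([-7.66051900e+01,  1.83493305e+01,  8.96982970e+01, -6.55157614e-04,
        7.20437340e+01, -1.14499271e+00]), 'qvel': array([ 0.05252983, -0.11922814, -0.20936689, -0.03292416, -0.02006758,
       -0.02978626]), 'effort': array([-2.85505183e-05, -4.13333666e+01, -2.32508773e+01,  7.29150348e-02,
        4.21651080e-02, -6.02307819e-05]), 'ee_pos': array([ 144.33200026, -556.45088794,  403.99813202]), 'ee_rot': array([-1.79998797e+02,  9.13557788e-02, -7.54599939e+01]), 'force': array([ 0.08078838, -0.20053178, -0.26205824]), 'torque': array([ 0.00396104,  0.02165757, -0.00606262]), 'gripper_width': 91.26858410208749}
```

View pics/scene0.png

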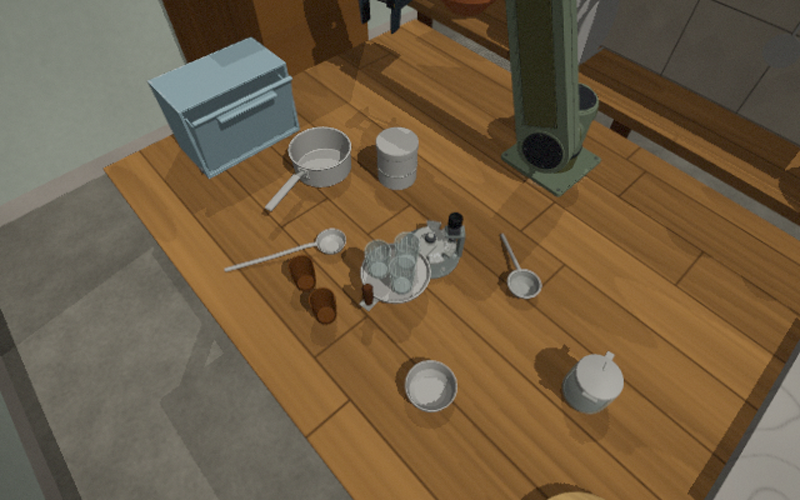

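View pics/top0.png

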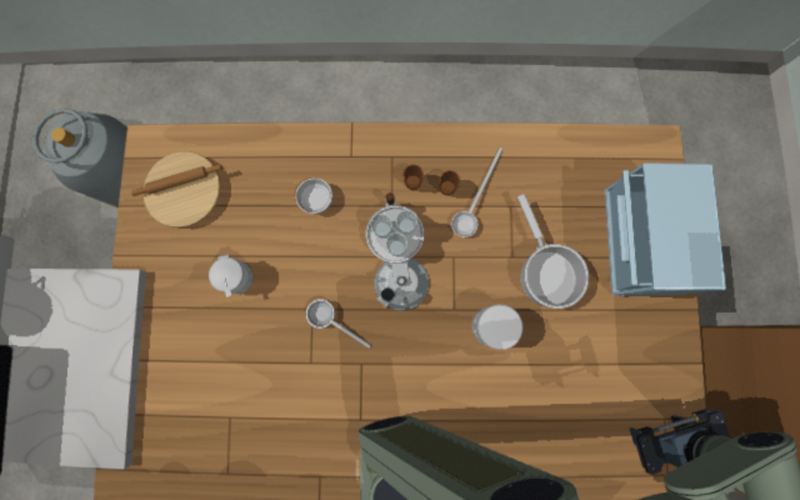

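The saucepan stands right in the top view, which is the -y side. Now close crops for measurement.

Run:
```python
from h import *
import pickle
for n,c in(('scene',(250,150,400,270)),('top',(270,120,390,260))):
    f=pickle.load(open(n+'0.pkl','rb')); save(f,n+'0c.png',c,s=5 if n=='scene' else 4.28)
f=pickle.load(open('top0.pkl','rb'))
g=cv2.cvtColor(f['pixels'],cv2.COLOR_RGB2HSV)
# black mask near knob, brown mask near handle
for nm,m,roi in(('knob',(g[...,2]<60),(300,220,330,250)),('handle',(g[...,2]<90)&(g[...,1]>80),(300,145,330,175)),('browns',(g[...,2]<110)&(g[...,1]>130),(318,125,372,160))):
    x0,y0,x1,y1=roi; mm=np.zeros_like(m,np.uint8); mm[y0:y1,x0:x1]=m[y0:y1,x0:x1]
    k,l,s,c=cv2.connectedComponentsWithStats(mm)
    print(nm,[(s[i].tolist(),c[i].round(1).tolist()) for i in range(1,k) if s[i][4]>8])
```

```text
knob [([305, 231, 10, 10, 71], [309.7, 235.3])]
handle [([324, 145, 6, 7, 13], [326.4, 148.5]), ([309, 155, 7, 8, 35], [311.9, 158.8]), ([322, 164, 8, 2, 11], [326.2, 164.3])]
browns [([322, 132, 20, 21, 282], [330.6, 141.9]), ([341, 137, 31, 21, 382], [357.3, 146.7])]
```

View pics/scene0c.png

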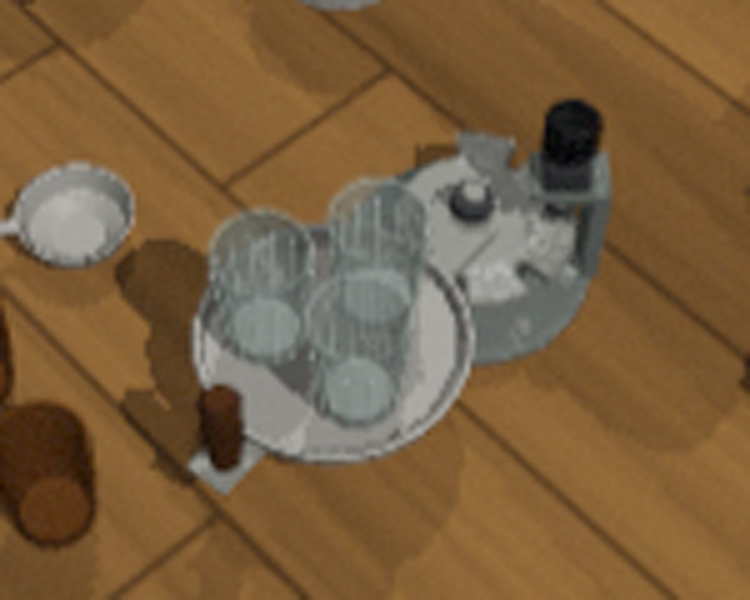

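View pics/top0c.png

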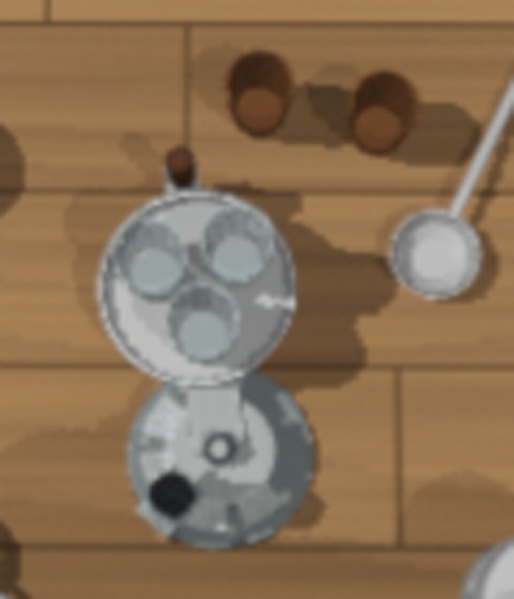

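```bash
cat >> h.py <<'E'
def tri(f,uv,g,uw):
    c1,d1=ray(f,uv);c2,d2=ray(g,uw);d1=d1[0];d2=d2[0]
    A=np.c_[d1,-d2]; s=np.linalg.lstsq(A,c2-c1,rcond=None)[0]
    p,q=c1+s[0]*d1,c2+s[1]*d2; return (p+q)/2,np.linalg.norm(p-q)
E
python3 - <<'E'
from h import *
import pickle
T=pickle.load(open('top0.pkl','rb'));S=pickle.load(open('scene0.pkl','rb'))
g=cv2.cvtColor(S['pixels'],cv2.COLOR_RGB2HSV)
for nm,m,roi in(('knob',(g[...,2]<45),(354,165,380,190)),('handle',(g[...,2]<90)&(g[...,1]>120),(286,224,300,246))):
    x0,y0,x1,y1=roi; mm=np.zeros_like(m,np.uint8); mm[y0:y1,x0:x1]=m[y0:y1,x0:x1]
    k,l,s,c=cv2.connectedComponentsWithStats(mm)
    print(nm,[(s[i].tolist(),c[i].round(1).tolist()) for i in range(1,k) if s[i][4]>8])
print('knob tri',tri(T,(309.9,235.4),S,(364.6,177.5)), onz(T,(309.9,235.4),[128]))
print('handle tri',tri(T,(311.9,158.8),S,(294.4,235.4)), onz(T,(311.9,158.8),95))
print('pivot', tri(T,(321.2,224.7),S,(344.5,190.5)),onz(T,(321.2,224.7),70))
# tray rim ellipse top: crop
rim=np.array([(99,285),(297,285),(198,190),(198,385)])/4.28+[270,120]
print('rim',onz(T,rim,68).round(1), onz(T,rim,68).mean(0))
# foot circle
ft=np.array([(130,455),(316,455),(220,548)])/4.28+[270,120]; print('foot',onz(T,ft,10).round(1))
for n,u,z in (('b1',(260,108),0),('b2',(378,130),0),('ladle',(437,255),10),('glassA',(153,270),60),('glassB',(238,257),60),('glassC',(200,336),60)):
    print(n,onz(T,np.array([u])/4.28+[270,120],z).round(1))
for n,u,z in (('pan',(556,277),0),('tin',(498,327),125),('sugar',(230,275),100),('strainer',(320,313),10)):
    print(n,onz(T,np.array([u])*.8,z).round(1))
E
```

```text
knob [([358, 170, 12, 18, 148], [363.4, 177.9])]
handle [([286, 227, 12, 17, 137], [292.4, 234.5])]
knob tri (array([442.80010297,  31.88571719, 115.40310935]), np.float64(1.534022896543443)) [[442.50513256  30.78213463 128.        ]]
handle tri (array([693.75564968,  29.03071846,  87.66890804]), np.float64(1.254644040088649)) [[692.15479444  28.30214279  95.        ]]
pivot (array([481.32784664,  -2.4383459 ,  56.91886846]), np.float64(1.1373868422152555)) [[480.5112691   -2.98832613  70.        ]]
rim [[605.3  89.9  68. ]
 [606.  -61.8  68. ]
 [680.6  14.6  68. ]
 [528.5  13.3  68. ]] [605.11535557  14.0021349   68.        ]
foot [[480.   67.9  10. ]
 [480.8 -79.1  10. ]
 [407.5  -3.7  10. ]]
b1 [[768.2 -34.5   0. ]]
b2 [[ 749.8 -131.7    0. ]]
ladle [[ 642.6 -177.2   10. ]]
glassA [[618.9  49.   60. ]]
glassB [[629.4 -16.6  60. ]]
glassC [[567.4  12.3  60. ]]
pan [[ 499.2 -425.9    0. ]]
tin [[ 364.9 -237.5  125. ]]
sugar [[489.7 432.8 100. ]]
strainer [[397.9 216.   10. ]]
```

Top view: stand pivot at about (480.5, -4), from the foot circle and post. Heading is about 8.5°, from tray centre and handle. Knob at (442.4, 30), which matches the 51 mm @ 130° prediction to within 1 mm. Handle at (692, 28).

Look-alikes:
- **Black knob** at px (310,235): chosen, being round, black and on the bracket. The grey pivot post at (321,225) is not it.
- **Dark handle** at px (312,159): chosen, at the tray's outer end. The brown glasses at (331,142) and (357,147) are not it.

The crops above confirm both choices. Brown glasses are at least 262 mm from the pivot, so clear of the swing. The saucepan is on -y, so the target is -0.96.

Call:
jog_arm([
  [[15,29,0],[0,0,0],1],
  [[30,58,0],[0,0,0],1],
  [[45,88,0],[0,0,0],1],
  [[60,118,0],[0,0,0],1],
  [[75,147,0],[0,0,0],1],
])

```text
time_s: 0.52
ee_pos: [219.6, -407.8, 403.5]
ee_rot: [180.0, 0.2, -75.5]
force: [1.6, 0.3, -0.2]
gripper_width: 91.2
```

Call:
jog_arm([
  [[15,29,0],[0,0,0],1],
  [[30,58,0],[0,0,0],1],
  [[45,88,0],[0,0,0],1],
  [[60,118,0],[0,0,0],1],
  [[75,147,0],[0,0,0],1],
])

```text
time_s: 0.93
ee_pos: [294.7, -259.1, 403.3]
ee_rot: [180.0, 0.2, -75.5]
force: [0.5, -0.6, 0.1]
gripper_width: 91.2
```

Call:
jog_arm([
  [[15,29,0],[0,0,0],1],
  [[30,58,0],[0,0,0],1],
  [[45,88,0],[0,0,0],1],
  [[60,118,0],[0,0,0],1],
  [[75,147,0],[0,0,0],1],
])

```text
time_s: 1.35
ee_pos: [369.9, -110.4, 403.2]
ee_rot: [180.0, 0.2, -75.5]
force: [-0.2, -1.1, 0.1]
gripper_width: 91.4
```

Call:
jog_arm([
  [[20,38,0],[0,0,0],1],
  [[38,73,0],[0,0,0],1],
  [[54,104,0],[0,0,0],1],
  [[66,127,0],[0,0,0],1],
  [[72.5,140.4,0],[0,0,0],1],
])

```text
time_s: 1.77
ee_pos: [443.3, 32.6, 402.9]
ee_rot: [180.0, 0.2, -75.4]
force: [0.3, -0.2, -0.0]
gripper_width: 91.2
```

Run:
```python
from h import *
f=grab('scene'); save(f,'s1.png',(230,80,430,230),4)
s=telemetry.state(); print(s['ee_pos'],s['ee_rot'],s['qpos'])
p=s['ee_pos']; print(proj(f,[[442.4,30,135],[p[0],p[1],p[2]-191]]))
```

```text
[443.99289967  33.35708711 402.81140533] [-179.95451145    0.30289907  -75.3347285 ] [  2.71700396   6.63233026 105.50327236   0.33003985  67.88293457
  77.92754287]
[[364.66981668 172.38558359]
 [368.3663045  153.8737823 ]]
```

View pics/s1.png

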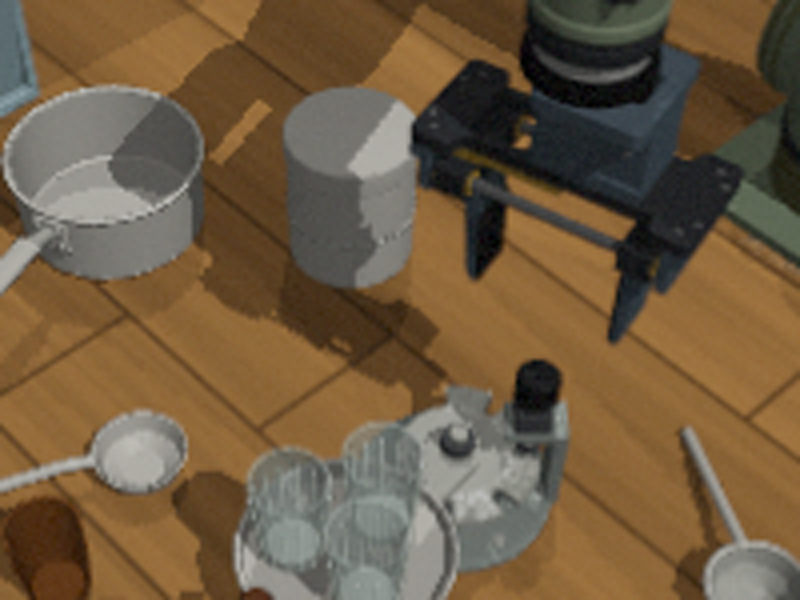

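The picture shows the gripper above the knob. Fingertips are at about px (352,149) and (386,164), and their midpoint matches the projected TCP axis. Descending.

Call:
jog_arm([
  [[-1,-2,-25],[0,0,0],1],
  [[-1.5,-3,-50],[0,0,0],1],
  [[-1.5,-3,-72],[0,0,0],1],
  [[-1.5,-3,-92],[0,0,0],1],
  [[-1.5,-3,-105],[0,0,0],1],
])

```text
time_s: 2.23
ee_pos: [441.4, 30.0, 295.7]
ee_rot: [179.8, 0.3, -75.3]
force: [0.6, -0.9, -0.3]
gripper_width: 91.3
```

Call:
jog_arm([
  [[0,0,0],[0,0,0],0.55],
  [[0,0,0],[0,0,0],0.45],
  [[0,0,0],[0,0,0],0.42],
  [[0,0,0],[0,0,0],0.42],
  [[0,0,0],[0,0,0],0.42],
], squeeze=20)

```text
time_s: 2.65
ee_pos: [441.8, 29.9, 296.7]
ee_rot: [180.0, 0.3, -75.3]
force: [0.5, -0.9, 0.3]
gripper_width: 60.8
```

Run:
```python
from h import *
f=grab('scene'); save(f,'s2.png',(300,100,430,230),5)
g=grab('top'); save(g,'t2.png',(260,170,380,260),6)
s=telemetry.state(); print(s['ee_pos'],s['ee_rot'],s['force'],s['gripper_width'])
```

```text
[441.60953471  29.94230592 296.4493977 ] [179.92432888   0.31341935 -75.33669789] [-0.42187645 -0.62709912 -1.05055998] 52.68021641055772
```

View pics/s2.png

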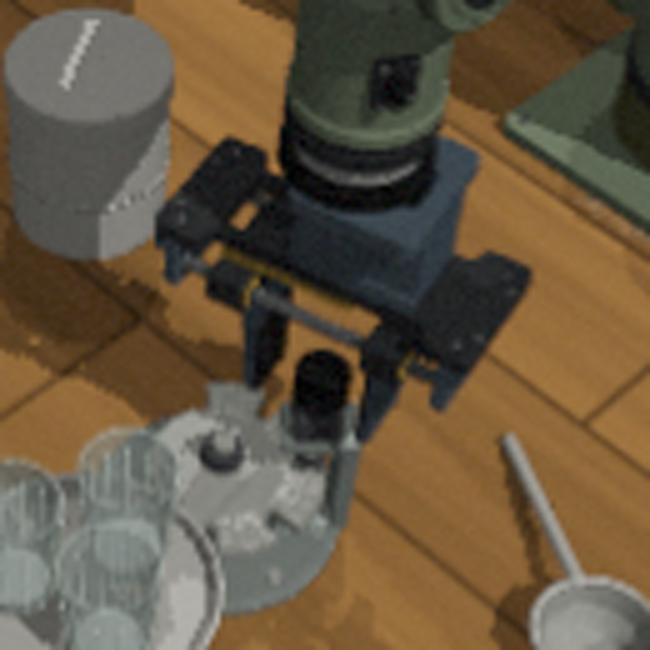

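Call:
jog_arm([
  [[0,0,0],[0,0,0],0.25],
  [[0,0,0],[0,0,0],0.2],
  [[0,0,0],[0,0,0],0.2],
  [[0,0,0],[0,0,0],0.2],
  [[0,0,0],[0,0,0],0.2],
], squeeze=35)

```text
time_s: 3.17
ee_pos: [441.5, 30.6, 296.8]
ee_rot: [180.0, 0.4, -75.4]
force: [-1.3, 5.2, 2.8]
gripper_width: 31.2
```

Call:
jog_arm([
  [[0,0,0],[0,0,0],0.2],
  [[0,0,0],[0,0,0],0.2],
  [[0,0,0],[0,0,0],0.2],
  [[0,0,0],[0,0,0],0.2],
  [[0,0,0],[0,0,0],0.2],
])

```text
time_s: 3.58
ee_pos: [441.5, 30.7, 296.7]
ee_rot: [179.9, 0.5, -75.4]
force: [-0.3, 2.4, 1.4]
gripper_width: 31.4
```

Gripped at 31.4 mm, which matches the 32 mm knob. Lift 17 mm.

Call:
jog_arm([
  [[0,0,4],[0,0,0],0.2],
  [[0,0,8],[0,0,0],0.2],
  [[0,0,12],[0,0,0],0.2],
  [[0,0,16],[0,0,0],0.2],
  [[0,0,17.5],[0,0,0],0.2],
])

```text
time_s: 4.0
ee_pos: [441.4, 30.7, 314.2]
ee_rot: [179.9, 0.5, -75.4]
force: [2.5, 3.6, -12.7]
gripper_width: 31.5
```

Call:
jog_arm([
  [[0,0,0],[0,0,0],0.2],
  [[0,0,0],[0,0,0],0.2],
  [[0,0,0],[0,0,0],0.2],
  [[0,0,0],[0,0,0],0.2],
  [[0,0,0],[0,0,0],0.2],
])

```text
time_s: 4.42
ee_pos: [441.4, 30.6, 314.0]
ee_rot: [179.9, 0.5, -75.4]
force: [3.6, 2.6, -13.0]
gripper_width: 31.1
```

Force of about 12 N matches the spring at about 17 mm lift. Twist counter-clockwise by 1.1 rad.

Call:
jog_arm([
  [[0,0,0],[0,0,0.11],0.2],
  [[0,0,0],[0,0,0.22],0.2],
  [[0,0,0],[0,0,0.33],0.2],
  [[0,0,0],[0,0,0.44],0.2],
  [[0,0,0],[0,0,0.55],0.2],
])

```text
time_s: 4.83
ee_pos: [442.1, 30.3, 314.3]
ee_rot: [180.0, 0.3, -43.6]
force: [5.4, 1.0, -13.1]
gripper_width: 31.5
```

Call:
jog_arm([
  [[0,0,0],[0,0,0.11],0.2],
  [[0,0,0],[0,0,0.22],0.2],
  [[0,0,0],[0,0,0.33],0.2],
  [[0,0,0],[0,0,0.44],0.2],
  [[0,0,0],[0,0,0.56],0.2],
])

```text
time_s: 5.25
ee_pos: [443.0, 30.1, 314.6]
ee_rot: [180.0, 0.1, -11.2]
force: [5.3, 0.9, -12.5]
gripper_width: 31.2
```

Call:
jog_arm([
  [[0,0,-1],[0,0,0],0.2],
  [[0,0,-2],[0,0,0],0.2],
  [[0,0,-3],[0,0,0],0.2],
  [[0,0,-3],[0,0,0],0.2],
  [[0,0,-3],[0,0,0],0.2],
])

```text
time_s: 5.67
ee_pos: [443.1, 30.1, 311.6]
ee_rot: [180.0, 0.1, -11.2]
force: [3.5, 2.1, -11.4]
gripper_width: 31.3
```

Call:
jog_arm([
  [[0,0,0],[0,0,0],0.45],
  [[0,0,0],[0,0,0],0.6],
  [[0,0,0],[0,0,0],0.8],
  [[0,0,0],[0,0,0],0.8],
  [[0,0,0],[0,0,0],0.8],
])

```text
time_s: 6.08
ee_pos: [443.1, 30.1, 312.2]
ee_rot: [180.0, 0.0, -11.2]
force: [0.6, 0.6, -0.5]
gripper_width: 61.7
```

Call:
jog_arm([
  [[0,0,0],[0,0,0],0.8],
  [[0,0,10],[0,0,0],0.8],
  [[0,0,30],[0,0,0],0.8],
  [[0,0,55],[0,0,0],0.8],
  [[0,0,80],[0,0,0],0.8],
])

```text
time_s: 6.5
ee_pos: [442.8, 30.0, 392.9]
ee_rot: [180.0, 0.1, -11.2]
force: [0.5, -0.4, -0.2]
gripper_width: 73.0
```

Run:
```python
from h import *
f=grab('scene'); save(f,'s3.png',(270,120,400,250),5)
g=cv2.cvtColor(f['pixels'],cv2.COLOR_RGB2HSV)
mm=np.zeros(g.shape[:2],np.uint8); mm[160:195,352:382]=(g[...,2]<45)[160:195,352:382]
k,l,s,c=cv2.connectedComponentsWithStats(mm); print([(s[i].tolist(),c[i].round(1).tolist()) for i in range(1,k) if s[i][4]>8])
print(proj(f,[[442.4,30,121],[442.4,30,135.5],[442.4,30,135]]))
```

```text
[([353, 160, 4, 4, 10], [354.4, 161.0]), ([358, 167, 12, 16, 129], [363.8, 173.5])]
[[364.13584438 175.68550781]
 [364.68911117 172.26631894]
 [364.66981668 172.38558359]]
```

View pics/s3.png

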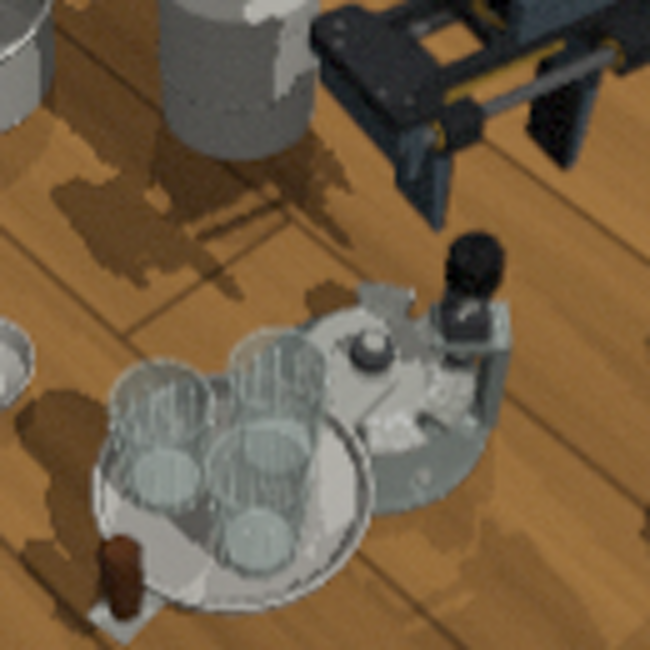

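Knob is parked out: its top edge rose from row 170 to 167, about 14 mm, and the collar shows below it. Glasses are standing. Now to the handle.

Call:
jog_arm([
  [[16,0,0],[0,0,-0.08],0.8],
  [[33,0,0],[0,0,-0.16],0.8],
  [[50,0,0],[0,0,-0.24],0.8],
  [[66,-1,0],[0,0,-0.32],0.8],
  [[83,-1,0],[0,0,-0.41],0.8],
])

```text
time_s: 6.97
ee_pos: [527.7, 29.0, 398.0]
ee_rot: [-179.9, -0.5, -35.0]
force: [0.1, 0.0, 0.1]
gripper_width: 73.1
```

Call:
jog_arm([
  [[16,0,0],[0,0,-0.08],0.8],
  [[33,0,0],[0,0,-0.16],0.8],
  [[50,0,0],[0,0,-0.24],0.8],
  [[66,-1,0],[0,0,-0.32],0.8],
  [[83,-1,0],[0,0,-0.41],0.8],
])

```text
time_s: 7.38
ee_pos: [611.3, 27.8, 397.8]
ee_rot: [-179.9, -0.5, -58.7]
force: [0.6, 0.5, -0.4]
gripper_width: 72.9
```

Call:
jog_arm([
  [[18,0,0],[0,0,-0.08],0.6],
  [[36,0,0],[0,0,-0.16],0.6],
  [[54,0,0],[0,0,-0.24],0.6],
  [[70,0,0],[0,0,-0.32],0.6],
  [[82,0,0],[0,0,-0.4],0.6],
])

```text
time_s: 7.8
ee_pos: [694.6, 27.8, 397.2]
ee_rot: [-179.9, -0.5, -81.8]
force: [0.5, -0.1, -0.2]
gripper_width: 54.6
```

Run:
```python
from h import *
f=grab('scene'); save(f,'s4.png',(220,120,380,280),4)
s=telemetry.state(); p=s['ee_pos'];print(p,s['ee_rot'],s['qpos'],s['gripper_width'])
print((proj(f,[[691.8,28,118],[691.8,28,56],[p[0],p[1],p[2]-191]])-[220,120])*4)
```

```text
[695.977138    27.73284089 396.7923642 ] [-179.83428521   -0.48067422  -81.98220836] [ 1.43122276 29.73986646 72.42452871 -0.46941275 77.61624474 83.51252836] 54.71850782008053
[[295.32659839 433.79182719]
 [300.51775957 483.05909978]
 [280.94915015 357.45910347]]
```

View pics/s4.png

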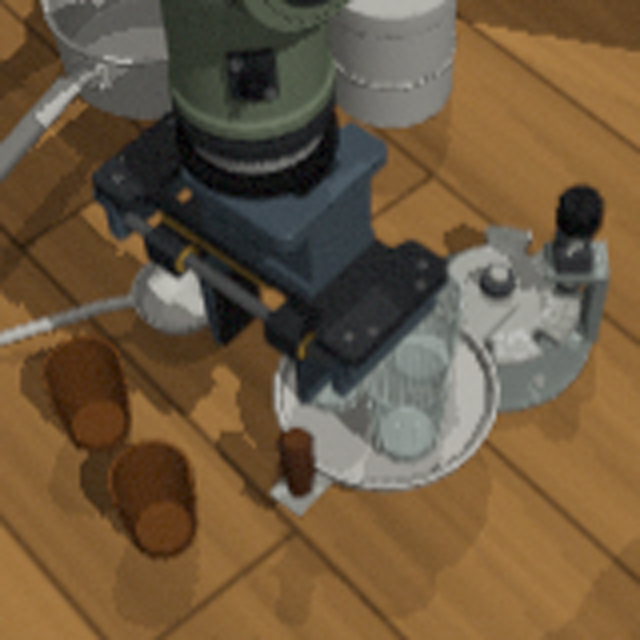

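Call:
jog_arm([
  [[-2,1,-20],[0,0,0],0.6],
  [[-4,1.5,-40],[0,0,0],0.6],
  [[-4,1.5,-60],[0,0,0],0.6],
  [[-4,1.5,-80],[0,0,0],0.6],
  [[-4,1.5,-95],[0,0,0],0.6],
])

```text
time_s: 8.27
ee_pos: [691.1, 29.2, 299.8]
ee_rot: [-180.0, -0.5, -81.9]
force: [-0.8, 0.6, -0.2]
gripper_width: 54.8
```

Call:
jog_arm([
  [[0,0,-8],[0,0,0],0.6],
  [[0,0,-16],[0,0,0],0.6],
  [[0,0,-23],[0,0,0],0.6],
  [[0,0,-26],[0,0,0],0.6],
  [[0,0,-26],[0,0,0],0.5],
])

```text
time_s: 8.68
ee_pos: [691.0, 29.2, 273.6]
ee_rot: [180.0, -0.5, -81.9]
force: [-0.1, 0.5, 0.1]
gripper_width: 50.6
```

Run:
```python
from h import *
f=grab('scene'); save(f,'s5.png',(220,120,380,280),4)
s=telemetry.state(); p=s['ee_pos'];print(p,s['ee_rot'],s['force'],s['gripper_width'])
```

```text
[691.20081247  29.18679026 274.21278315] [-179.95622501   -0.4730058   -81.8684868 ] [ 0.11349348 -0.11900882 -0.02155935] 47.682330387189516
```

View pics/s5.png

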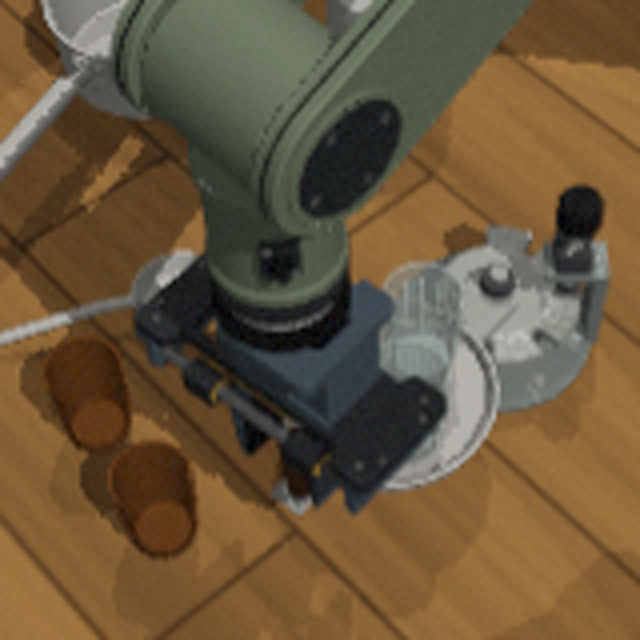

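Fingers straddle the handle. Close gently.

Call:
jog_arm([
  [[0,0,0],[0,0,0],0.4],
  [[0,0,0],[0,0,0],0.33],
  [[0,0,0],[0,0,0],0.28],
  [[0,0,0],[0,0,0],0.24],
  [[0,0,0],[0,0,0],0.2],
], squeeze=8)

```text
time_s: 9.15
ee_pos: [691.3, 29.3, 274.7]
ee_rot: [-179.9, -0.5, -81.9]
force: [0.7, 0.6, 1.7]
gripper_width: 21.7
```

Call:
jog_arm([
  [[0,0,0],[0,0,0],0.18],
  [[0,0,0],[0,0,0],0.18],
  [[0,0,0],[0,0,0],0.18],
  [[0,0,0],[0,0,0],0.18],
  [[0,0,0],[0,0,0],0.18],
])

```text
time_s: 9.57
ee_pos: [691.3, 29.3, 274.7]
ee_rot: [-179.9, -0.5, -81.9]
force: [0.0, -0.0, 0.4]
gripper_width: 21.7
```

Run:
```python
from h import *
s=telemetry.state(); p=s['ee_pos'];print(p,s['ee_rot'],s['force'],s['gripper_width'])
P=np.array([480.5,-4]);h=np.array([691.2,28])  
v=h-P; print(np.linalg.norm(v),np.degrees(np.arctan2(v[1],v[0])))
th=0;prof=[]
# smooth profile in 40 rows over 0.96
n=40
for i in range(1,n+1):
    t=i/n; a=-0.96*(10*t**3-15*t**4+6*t**5); prof.append(a)
prof=np.array(prof); c,s_=np.cos(prof),np.sin(prof)
d=np.c_[c*v[0]-s_*v[1]-v[0], s_*v[0]+c*v[1]-v[1]]
for k in range(0,n,5):
    b=np.zeros(2) if k==0 else d[k-1]; ba=0 if k==0 else prof[k-1]
    print([[ [round(x,1) for x in (d[i]-b)]+[0],[0,0,round(prof[i]-ba,3)],0.18] for i in range(k,k+5)])
print(np.abs(np.diff(prof)).max()*12)
```

```text
[691.28889624  29.2845275  274.67389464] [-179.90928611   -0.4573524   -81.87886823] [ 0.04045594 -0.04357817  0.43959995] 21.699497957860533
213.11614204466076 8.635785598636664
[[[np.float64(0.0), np.float64(-0.0), 0], [0, 0, np.float64(-0.0)], 0.18], [[np.float64(0.0), np.float64(-0.2), 0], [0, 0, np.float64(-0.001)], 0.18], [[np.float64(0.1), np.float64(-0.8), 0], [0, 0, np.float64(-0.004)], 0.18], [[np.float64(0.3), np.float64(-1.7), 0], [0, 0, np.float64(-0.008)], 0.18], [[np.float64(0.5), np.float64(-3.3), 0], [0, 0, np.float64(-0.015)], 0.18]]
[[[np.float64(0.3), np.float64(-2.1), 0], [0, 0, np.float64(-0.01)], 0.18], [[np.float64(0.6), np.float64(-5.0), 0], [0, 0, np.float64(-0.023)], 0.18], [[np.float64(1.0), np.float64(-8.5), 0], [0, 0, np.float64(-0.04)], 0.18], [[np.float64(1.3), np.float64(-12.8), 0], [0, 0, np.float64(-0.06)], 0.18], [[np.float64(1.7), np.float64(-17.8), 0], [0, 0, np.float64(-0.084)], 0.18]]
[[[np.float64(0.2), np.float64(-5.7), 0], [0, 0, np.float64(-0.027)], 0.18], [[np.float64(0.3), np.float64(-12.2), 0], [0, 0, np.float64(-0.057)], 0.18], [[np.flo
[... 1494 characters left out ...]
.2), np.float64(-6.9), 0], [0, 0, np.float64(-0.044)], 0.18], [[np.float64(-8.7), np.float64(-9.5), 0], [0, 0, np.float64(-0.06)], 0.18], [[np.float64(-10.7), np.float64(-11.5), 0], [0, 0, np.float64(-0.074)], 0.18], [[np.float64(-12.2), np.float64(-13.1), 0], [0, 0, np.float64(-0.084)], 0.18]]
[[[np.float64(-1.1), np.float64(-1.1), 0], [0, 0, np.float64(-0.007)], 0.18], [[np.float64(-1.8), np.float64(-1.8), 0], [0, 0, np.float64(-0.012)], 0.18], [[np.float64(-2.2), np.float64(-2.1), 0], [0, 0, np.float64(-0.014)], 0.18], [[np.float64(-2.3), np.float64(-2.3), 0], [0, 0, np.float64(-0.015)], 0.18], [[np.float64(-2.4), np.float64(-2.3), 0], [0, 0, np.float64(-0.015)], 0.18]]
0.5391006750000018
```

Call:
jog_arm([
  [[0,0,0],[0,0,0],0.18],
  [[0,-0.5,0],[0,0,-0.002],0.18],
  [[0.2,-1.5,0],[0,0,-0.007],0.18],
  [[0.4,-3,0],[0,0,-0.014],0.18],
  [[0.8,-5.4,0],[0,0,-0.025],0.18],
])

```text
time_s: 9.98
ee_pos: [692.0, 24.0, 274.7]
ee_rot: [-179.9, -0.4, -83.3]
force: [-0.7, 1.2, -0.1]
gripper_width: 21.7
```

Call:
jog_arm([
  [[0.5,-3.4,0],[0,0,-0.016],0.18],
  [[0.9,-7,0],[0,0,-0.033],0.18],
  [[1.2,-11,0],[0,0,-0.052],0.18],
  [[1.5,-15.5,0],[0,0,-0.073],0.18],
  [[1.7,-20.4,0],[0,0,-0.096],0.18],
])

```text
time_s: 10.4
ee_pos: [693.6, 3.1, 274.7]
ee_rot: [-180.0, -0.4, -89.0]
force: [-1.8, 1.4, 1.3]
gripper_width: 22.1
```

```bash
cat > arc.py <<'E'
import sys
from h import *
s=telemetry.state(); p=s['ee_pos']; R=cv2.Rodrigues(np.zeros(3))[0]
from scipy.spatial.transform import Rotation as Ro
r=Ro.from_euler('xyz',s['ee_rot'],degrees=True); gp=p+172*r.as_matrix()[:,2]
v=gp[:2]-[480.5,-4]; th=np.arctan2(v[1],v[0]); sw=th-np.radians(8.6)
print('grasp',gp.round(1),'rad',np.linalg.norm(v).round(1),'swing',sw.round(3),'yaw err',(np.degrees(th)-90-s['ee_rot'][2]).round(1),s['force'].round(1),s['gripper_width'])
for a in map(float,sys.argv[1:]):
    t=a+np.radians(8.6); q=np.array([480.5,-4])+213.1*np.array([np.cos(t),np.sin(t)])-gp[:2]
    print(a,q.round(1),round(t-np.pi/2-np.radians(s['ee_rot'][2]),3))
E
python3 arc.py -.17 -.21 -.25 -.29 -.33
```

```text
grasp [693.7   1.8 102.7] rad 213.3 swing -0.123 yaw err 0.5 [-1.8  1.4  1.3] 22.05491580845388
-0.17 [ -0.2 -10. ] -0.038
-0.21 [ -0.5 -18.5] -0.078
-0.25 [ -1.2 -27. ] -0.118
-0.29 [ -2.2 -35.5] -0.158
-0.33 [ -3.6 -43.9] -0.198
```

Call:
jog_arm([
  [[0,-5.5,0],[0,0,-0.025],0.18],
  [[-0.2,-11.5,0],[0,0,-0.05],0.18],
  [[-0.6,-18,0],[0,0,-0.08],0.18],
  [[-1.1,-25,0],[0,0,-0.112],0.18],
  [[-1.9,-32.5,0],[0,0,-0.147],0.18],
])

```text
time_s: 10.82
ee_pos: [691.6, -30.1, 274.7]
ee_rot: [-180.0, -0.4, -97.6]
force: [-1.2, 1.9, 1.4]
gripper_width: 21.5
```

```bash
python3 arc.py -.32 -.36 -.40 -.44 -.48
```

```text
grasp [691.6 -31.3 102.7] rad 212.8 swing -0.279 yaw err 0.2 [-1.2  1.9  1.4] 21.514470498539335
-0.32 [-1.  -8.7] -0.037
-0.36 [ -2.7 -17.1] -0.077
-0.4 [ -4.6 -25.4] -0.117
-0.44 [ -6.9 -33.6] -0.157
-0.48 [ -9.5 -41.7] -0.197
```

Call:
jog_arm([
  [[-1,-8,0],[0,0,-0.036],0.18],
  [[-2.6,-16.5,0],[0,0,-0.075],0.18],
  [[-4.5,-25,0],[0,0,-0.115],0.18],
  [[-6.8,-33.5,0],[0,0,-0.156],0.18],
  [[-9.5,-41.7,0],[0,0,-0.197],0.18],
])

```text
time_s: 11.23
ee_pos: [681.6, -72.5, 274.7]
ee_rot: [179.9, -0.4, -109.1]
force: [-2.6, 1.5, 2.8]
gripper_width: 21.9
```

```bash
python3 arc.py -.52 -.56 -.60 -.64 -.675
python3 - <<'E'
from h import *
save(grab('scene'),'s6.png',(200,90,400,240),4)
E
```

```text
grasp [681.  -73.6 102.7] rad 212.2 swing -0.484 yaw err -0.0 [-2.6  1.5  2.8] 21.933158365536457
-0.52 [-1.8 -7.4] -0.036
-0.56 [ -5.  -15.3] -0.076
-0.6 [ -8.6 -23.1] -0.116
-0.64 [-12.5 -30.7] -0.156
-0.675 [-16.1 -37.2] -0.191
```

View pics/s6.png

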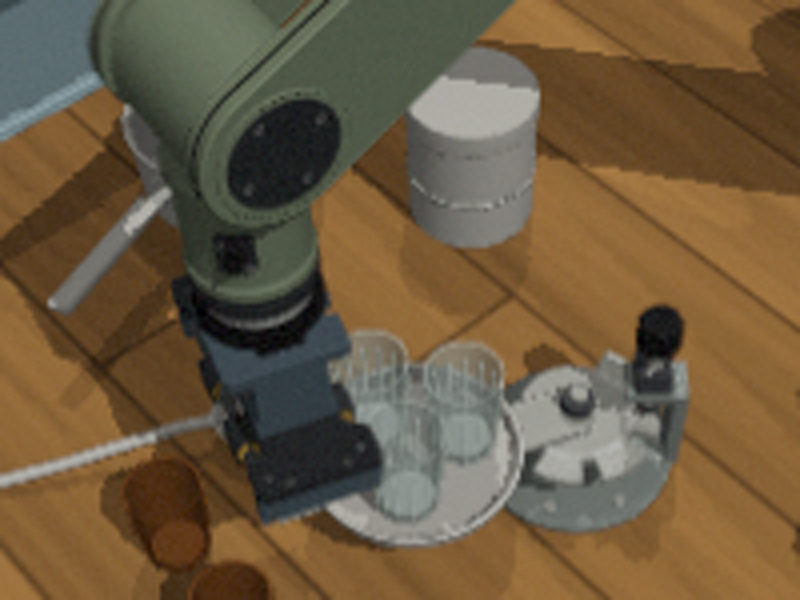

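Halfway: all glasses standing and the handle held. Continue.

Call:
jog_arm([
  [[-0.8,-4,0],[0,0,-0.018],0.18],
  [[-3.2,-11,0],[0,0,-0.053],0.18],
  [[-6.4,-18.7,0],[0,0,-0.092],0.18],
  [[-10.2,-26.4,0],[0,0,-0.133],0.18],
  [[-14,-33.5,0],[0,0,-0.17],0.18],
])

```text
time_s: 11.7
ee_pos: [666.2, -107.5, 274.7]
ee_rot: [179.8, -0.5, -119.2]
force: [-5.0, 4.4, 4.0]
gripper_width: 21.8
```

```bash
python3 arc.py -.69 -.725 -.755 -.785 -.81
```

```text
grasp [ 664.8 -108.4  102.7] rad 211.8 swing -0.666 yaw err -0.4 [-5.   4.4  4. ] 21.825225214735063
-0.69 [-1.5 -5.1] -0.031
-0.725 [ -5.4 -11.4] -0.066
-0.755 [ -9.  -16.7] -0.096
-0.785 [-12.7 -21.9] -0.126
-0.81 [-15.9 -26.2] -0.151
```

Radial force is growing slightly; the tracked arc suggests pivot y is nearer -1.5. Fit it.

```bash
python3 - <<'E'
import numpy as np
from scipy.optimize import least_squares
p=np.array([[691.3,27.9],[693.7,1.8],[691.6,-31.3],[681,-73.6],[664.8,-108.4]])
r=least_squares(lambda c:np.linalg.norm(p-c,axis=1)-213,[480,-4]).x;print(r)
v=p-r;print(np.degrees(np.arctan2(v[:,1],v[:,0])),np.linalg.norm(v,axis=1))
E
sed -i 's/\[480.5,-4\]/[480.3,-1.7]/g; s/8\.6/7.95/g; s/213\.1/213.0/' arc.py; python3 arc.py -.69 -.72 -.75 -.78 -.805
```

```text
[480.56009249  -1.63400497]
[  7.97772125   0.92304145  -8.00166935 -19.75018099 -30.09205178] [212.79935636 213.16756921 213.11479025 212.9677463  212.93971263]
grasp [ 664.8 -108.4  102.7] rad 213.1 swing -0.663 yaw err -0.9 [-5.   4.4  4. ] 21.825225214735063
-0.69 [-3.  -4.8] -0.042
-0.72 [ -6.5 -10.2] -0.072
-0.75 [-10.  -15.5] -0.102
-0.78 [-13.8 -20.7] -0.132
-0.805 [-17.  -24.9] -0.157
```

Call:
jog_arm([
  [[-2.6,-4.6,0],[0,0,-0.035],0.18],
  [[-6.2,-10,0],[0,0,-0.068],0.18],
  [[-10,-15.4,0],[0,0,-0.1],0.18],
  [[-13.8,-20.6,0],[0,0,-0.131],0.18],
  [[-17,-24.8,0],[0,0,-0.156],0.18],
])

```text
time_s: 12.12
ee_pos: [648.9, -132.9, 274.7]
ee_rot: [179.8, -0.5, -128.3]
force: [-1.3, 2.1, 1.0]
gripper_width: 21.5
```

```bash
python3 arc.py -.83 -.855 -.88 -.9 -.915 -.96
```

```text
grasp [ 647.3 -133.7  102.7] rad 212.9 swing -0.808 yaw err -0.1 [-1.3  2.1  1. ] 21.503774298267835
-0.83 [-2.9 -3.7] -0.023
-0.855 [-6.4 -7.8] -0.048
-0.88 [ -9.9 -11.8] -0.073
-0.9 [-12.8 -14.9] -0.093
-0.915 [-15.1 -17.2] -0.108
-0.96 [-21.9 -23.9] -0.153
```

Call:
jog_arm([
  [[-3.4,-4.2,0],[0,0,-0.027],0.18],
  [[-6.8,-8.2,0],[0,0,-0.051],0.18],
  [[-9.9,-11.8,0],[0,0,-0.073],0.18],
  [[-12.8,-14.9,0],[0,0,-0.093],0.18],
  [[-15.1,-17.2,0],[0,0,-0.108],0.18],
])

```text
time_s: 12.53
ee_pos: [633.4, -150.5, 274.6]
ee_rot: [179.8, -0.5, -134.6]
force: [-0.9, 2.4, 1.4]
gripper_width: 21.8
```

```bash
python3 arc.py -.94 -.96
```

```text
grasp [ 631.8 -151.1  102.7] rad 212.8 swing -0.917 yaw err -0.0 [-0.9  2.4  1.4] 21.81871953225437
-0.94 [-3.3 -3.6] -0.024
-0.96 [-6.4 -6.5] -0.044
```

Call:
jog_arm([
  [[-2,-2.2,0],[0,0,-0.014],0.18],
  [[-4,-4.2,0],[0,0,-0.028],0.18],
  [[-5.4,-5.6,0],[0,0,-0.037],0.18],
  [[-6.4,-6.5,0],[0,0,-0.044],0.18],
  [[-6.4,-6.5,0],[0,0,-0.044],0.18],
])

```text
time_s: 12.95
ee_pos: [626.7, -157.1, 274.6]
ee_rot: [179.7, -0.6, -137.1]
force: [-2.8, 2.0, 2.5]
gripper_width: 22.2
```

Call:
jog_arm([
  [[0,0,0],[0,0,0],0.18],
  [[0,0,0],[0,0,0],0.18],
  [[0,0,0],[0,0,0],0.18],
  [[0,0,0],[0,0,0],0.18],
  [[0,0,0],[0,0,0],0.18],
])

```text
time_s: 13.37
ee_pos: [626.7, -157.1, 274.7]
ee_rot: [179.7, -0.6, -137.1]
force: [-2.3, 2.1, 1.7]
gripper_width: 21.6
```

```bash
python3 arc.py -.96
python3 - <<'E'
from h import *
save(grab('scene'),'s7.png',(200,70,400,220),4)
f=grab('top');save(f,'t7.png',(280,130,430,250),5); print(telemetry.state()['qpos'])
E
```

```text
grasp [ 624.9 -157.7  102.7] rad 212.7 swing -0.962 yaw err -0.1 [-2.3  2.1  1.7] 21.64223292995681
-0.96 [0.5 0.1] 0.001
[-15.01406787  30.39665172  89.76267637  -0.39489271  60.36872315
 122.28249377]
```

View pics/s7.png

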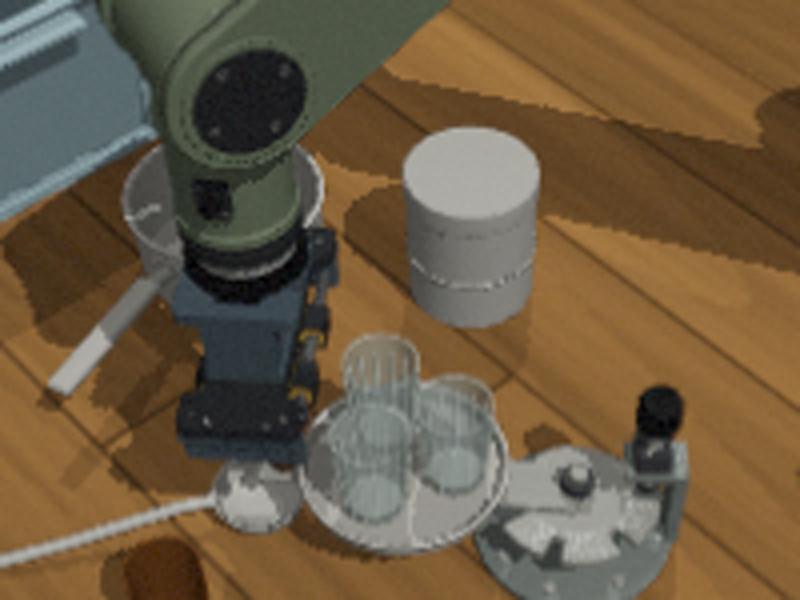

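View pics/t7.png

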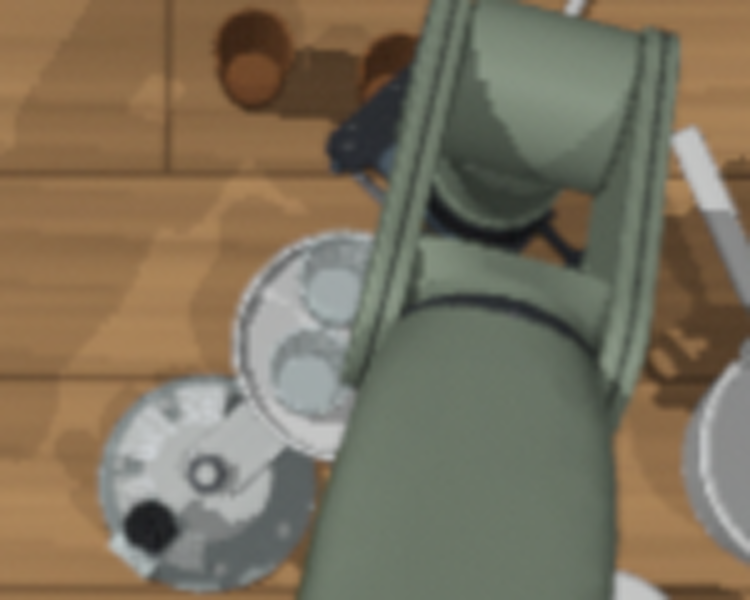

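Tray is at the end notch, about -0.96, with glasses standing. Release: open gently to about 50 mm, then go straight up.

Call:
jog_arm([
  [[0,0,0],[0,0,0],0.3],
  [[0,0,0],[0,0,0],0.4],
  [[0,0,0],[0,0,0],0.5],
  [[0,0,0],[0,0,0],0.55],
  [[0,0,0],[0,0,0],0.55],
])

```text
time_s: 13.88
ee_pos: [626.9, -157.2, 274.6]
ee_rot: [179.8, -0.6, -137.1]
force: [0.1, -0.3, 0.5]
gripper_width: 49.2
```

Call:
jog_arm([
  [[0,0,5],[0,0,0],0.55],
  [[0,0,20],[0,0,0],0.55],
  [[0,0,40],[0,0,0],0.55],
  [[0,0,65],[0,0,0],0.55],
  [[0,0,90],[0,0,0],0.55],
])

```text
time_s: 14.3
ee_pos: [626.8, -157.3, 365.6]
ee_rot: [179.7, -0.6, -137.1]
force: [-0.2, 0.5, -0.2]
gripper_width: 50.5
```

Call:
jog_arm([
  [[0,0,15],[0,0,0.1],0.6],
  [[-15,15,25],[0,0,0.2],0.65],
  [[-35,32,30],[0,0,0.3],0.7],
  [[-55,50,30],[0,0,0.4],0.75],
  [[-75,70,30],[0,0,0.52],0.8],
])

```text
time_s: 14.72
ee_pos: [550.9, -87.0, 396.4]
ee_rot: [179.9, -0.6, -107.1]
force: [0.3, 0.1, -0.1]
gripper_width: 71.5
```

Call:
jog_arm([
  [[-12,13,0],[0,0,0.11],0.8],
  [[-24,26,0],[0,0,0.22],0.8],
  [[-36,39,0],[0,0,0.33],0.8],
  [[-48,52,0],[0,0,0.45],0.8],
  [[-60,66,0],[0,0,0.57],0.8],
])

```text
time_s: 15.13
ee_pos: [490.2, -20.5, 397.0]
ee_rot: [179.9, -0.6, -74.1]
force: [0.5, 0.2, 0.1]
gripper_width: 73.0
```

Call:
jog_arm([
  [[-12,13,0],[0,0,0.12],0.8],
  [[-24,26,0],[0,0,0.24],0.8],
  [[-35,38,0],[0,0,0.36],0.8],
  [[-43,47,0],[0,0,0.48],0.8],
  [[-47,52,0],[0,0,0.6],0.8],
])

```text
time_s: 15.55
ee_pos: [442.1, 32.3, 397.6]
ee_rot: [179.9, -0.6, -39.3]
force: [0.1, 0.4, 0.5]
gripper_width: 73.0
```

Run:
```python
from h import *
from scipy.spatial.transform import Rotation as Ro
f=grab('scene'); save(f,'s8.png',(230,90,430,240),4)
s=telemetry.state(); p=s['ee_pos']; r=Ro.from_euler('xyz',s['ee_rot'],degrees=True); gp=p+172*r.as_matrix()[:,2]
print(p,s['ee_rot'],gp,s['qpos'][5])
```

```text
[441.82262592  32.59333585 397.56950971] [179.94449348  -0.59844932 -39.06940511] [443.11237166  31.33170926 225.57897261] 42.134652290938874
```

View pics/s8.png

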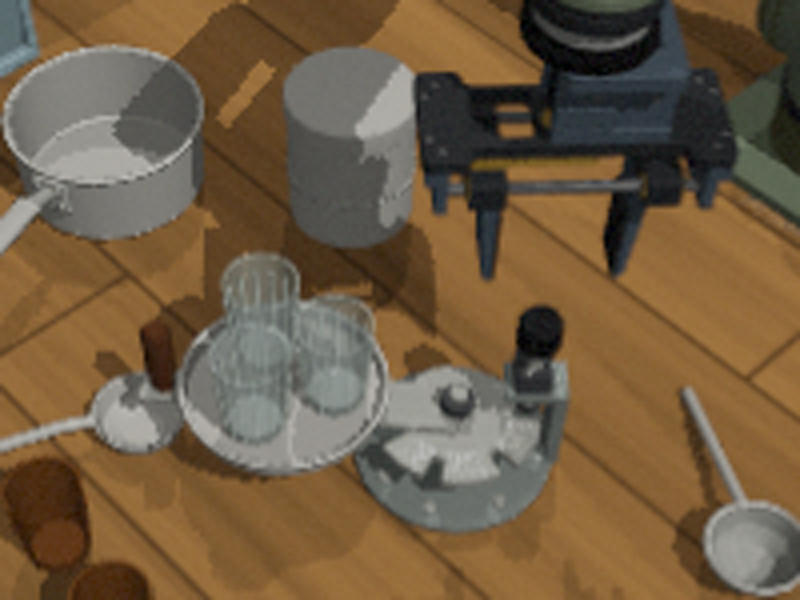

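Run:
```python
from h import *
f=grab('scene')
q=onz(f,(269.7,178.7),87)[0]; v=q[:2]-[480.5,-1.65]; print(q,np.linalg.norm(v),np.arctan2(v[1],v[0])-np.radians(7.97))
```

```text
[ 625.65009391 -159.058653     87.        ] 214.11686949355237 -0.9649950502979051
```

Call:
jog_arm([
  [[0,0,-20],[0,0,0],0.8],
  [[0,0,-40],[0,0,0],0.8],
  [[0,0,-60],[0,0,0],0.8],
  [[0,0,-77],[0,0,0],0.8],
  [[0,0,-87],[0,0,0],0.8],
])

```text
time_s: 16.07
ee_pos: [442.5, 31.6, 309.1]
ee_rot: [179.9, -0.6, -39.8]
force: [-0.2, -0.3, 0.2]
gripper_width: 73.0
```

Call:
jog_arm([
  [[0,0,0],[0,0,0],0.6],
  [[0,0,0],[0,0,0],0.45],
  [[0,0,0],[0,0,0],0.4],
  [[0,0,0],[0,0,0],0.35],
  [[0,0,0],[0,0,0],0.3],
], squeeze=15)

```text
time_s: 16.48
ee_pos: [442.9, 31.6, 309.9]
ee_rot: [179.9, -0.7, -39.9]
force: [0.8, -0.2, 0.9]
gripper_width: 42.6
```

Call:
jog_arm([
  [[0,0,0],[0,0,0],0.25],
  [[0,0,0],[0,0,0],0.2],
  [[0,0,0],[0,0,0],0.2],
  [[0,0,0],[0,0,0],0.2],
  [[0,0,0],[0,0,0],0.2],
], squeeze=35)

```text
time_s: 16.9
ee_pos: [441.9, 32.2, 310.2]
ee_rot: [179.9, -0.5, -40.0]
force: [-3.0, 3.3, 2.6]
gripper_width: 31.7
```

Handle seen at swing -0.965 and the knob is gripped. Lift 2 mm, then twist clockwise.

Call:
jog_arm([
  [[0,0,1],[0,0,0],0.2],
  [[0,0,2],[0,0,0],0.2],
  [[0,0,2.3],[0,0,0],0.2],
  [[0,0,2.3],[0,0,-0.1],0.2],
  [[0,0,2.3],[0,0,-0.2],0.2],
])

```text
time_s: 17.32
ee_pos: [441.7, 32.5, 311.6]
ee_rot: [179.9, -0.3, -51.7]
force: [-0.2, 4.2, -11.2]
gripper_width: 31.5
```

Call:
jog_arm([
  [[0,0,0],[0,0,-0.11],0.2],
  [[0,0,0],[0,0,-0.22],0.2],
  [[0,0,0],[0,0,-0.33],0.2],
  [[0,0,0],[0,0,-0.44],0.2],
  [[0,0,0],[0,0,-0.55],0.2],
])

```text
time_s: 17.73
ee_pos: [441.8, 33.0, 310.9]
ee_rot: [179.9, -0.2, -83.6]
force: [2.1, 6.7, -11.3]
gripper_width: 31.1
```

Call:
jog_arm([
  [[0,0,0],[0,0,-0.1],0.2],
  [[0,0,0],[0,0,-0.2],0.2],
  [[0,0,0],[0,0,-0.3],0.2],
  [[0,0,0],[0,0,-0.37],0.2],
  [[0,0,0],[0,0,-0.37],0.2],
])

```text
time_s: 18.15
ee_pos: [442.0, 33.4, 310.3]
ee_rot: [179.9, -0.2, -105.0]
force: [1.9, 4.9, -11.0]
gripper_width: 31.5
```

Run:
```python
from h import *
s=telemetry.state(); print(s['ee_pos'],s['ee_rot'],s['force'],s['torque'],s['gripper_width'])
```

```text
[442.03617436  33.44123115 310.25281367] [ 1.79880745e+02 -1.54904831e-01 -1.04963453e+02] [  1.91028972   4.93109247 -10.95754938] [ 0.67236236 -0.35388205  0.03845039] 31.453245299402717
```

Call:
jog_arm([
  [[0,0,1],[0,0,-0.04],0.2],
  [[0,0,0],[0,0,-0.04],0.2],
  [[0,0,-2],[0,0,-0.04],0.2],
  [[0,0,-4],[0,0,-0.04],0.2],
  [[0,0,-6],[0,0,-0.04],0.2],
])

```text
time_s: 18.57
ee_pos: [442.1, 33.6, 304.0]
ee_rot: [179.9, -0.1, -107.2]
force: [2.2, 3.9, -9.0]
gripper_width: 31.2
```

Spring force is falling as expected (9 N at about 8 mm), so the pin is past the plate and entering the notch.

Call:
jog_arm([
  [[0,0,-2],[0,0,0],0.2],
  [[0,0,-4],[0,0,0],0.2],
  [[0,0,-6],[0,0,0],0.2],
  [[0,0,-7.5],[0,0,0],0.2],
  [[0,0,-8.5],[0,0,0],0.2],
])

```text
time_s: 18.98
ee_pos: [442.3, 33.6, 296.0]
ee_rot: [179.9, -0.1, -107.2]
force: [-1.6, 4.3, 4.0]
gripper_width: 31.3
```

Call:
jog_arm([
  [[0,0,0],[0,0,0],0.2],
  [[0,0,0],[0,0,0],0.2],
  [[0,0,0],[0,0,0],0.2],
  [[0,0,0],[0,0,0],0.2],
  [[0,0,0],[0,0,0],0.2],
])

```text
time_s: 19.4
ee_pos: [442.2, 33.6, 296.2]
ee_rot: [179.9, -0.1, -107.2]
force: [-0.2, 4.0, -3.2]
gripper_width: 31.3
```

Plunger bottomed at the original home height (296 against 296.7), with the force going positive. Release and rise.

Call:
jog_arm([
  [[0,0,0],[0,0,0],0.4],
  [[0,0,0],[0,0,0],0.5],
  [[0,0,0],[0,0,0],0.65],
  [[0,0,0],[0,0,0],0.8],
  [[0,0,0],[0,0,0],0.8],
])

```text
time_s: 19.82
ee_pos: [442.4, 33.4, 296.4]
ee_rot: [180.0, -0.1, -107.2]
force: [0.5, 0.3, -0.2]
gripper_width: 60.5
```

Call:
jog_arm([
  [[0,0,0],[0,0,0],0.8],
  [[0,0,20],[0,0,0],0.8],
  [[0,0,50],[0,0,0],0.8],
  [[0,0,80],[0,0,0],0.8],
  [[0,0,110],[0,0,0],0.8],
])

```text
time_s: 20.23
ee_pos: [442.2, 33.3, 407.7]
ee_rot: [179.9, -0.1, -107.2]
force: [0.2, 0.5, -0.8]
gripper_width: 73.0
```

Call:
jog_arm([
  [[-15,0,20],[0,0,0],0.8],
  [[-35,0,40],[0,0,0],0.8],
  [[-55,0,60],[0,0,0],0.8],
  [[-70,0,75],[0,0,0],0.8],
  [[-75,0,80],[0,0,0],0.8],
])

```text
time_s: 20.65
ee_pos: [365.5, 33.2, 490.1]
ee_rot: [-179.8, -0.1, -107.2]
force: [1.1, -0.2, 0.6]
gripper_width: 73.1
```

Run:
```python
from h import *
f=grab('scene'); save(f,'s9.png',(230,90,430,240),4)
t=grab('top'); save(t,'t9.png',(270,110,450,260),4.4)
g=cv2.cvtColor(f['pixels'],cv2.COLOR_RGB2HSV)
mm=np.zeros(g.shape[:2],np.uint8); mm[160:195,352:382]=(g[...,2]<45)[160:195,352:382]
k,l,s,c=cv2.connectedComponentsWithStats(mm); print([(s[i].tolist(),c[i].round(1).tolist()) for i in range(1,k) if s[i][4]>8])
print(telemetry.state()['force'])
```

```text
[([358, 170, 12, 18, 140], [363.3, 177.5])]
[-0.35798808  0.18717677 -0.52260802]
```

View pics/s9.png

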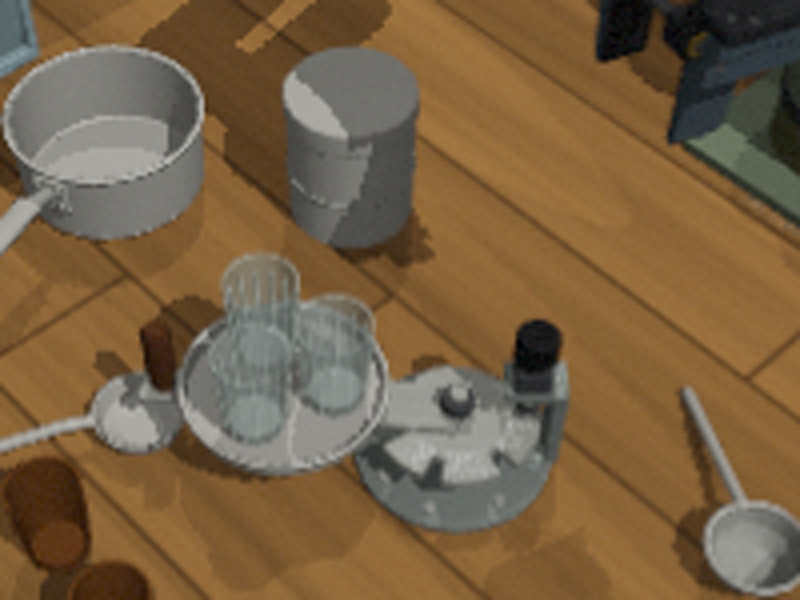

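View pics/t9.png

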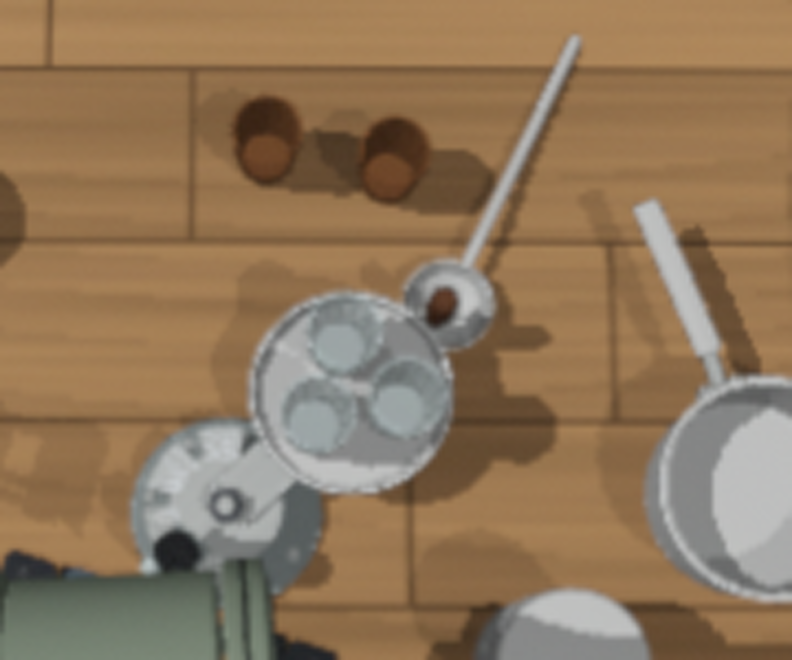

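The knob mask is back at the home box (358,170,12,18), identical to the start. The tray is on the saucepan side with three glasses standing well inside the rim. Nothing else appears to have moved, and the arm is clear. Hand in.

```bash
python3 -c "
from workcell import env; print(env.job_done())"
```

```text
the job is handed in; nothing more can be done
None
```

The tray is at the end notch on the saucepan's side (-y), with the pin dropped home. I handed the job in at about 21 s; no verdict was reported. I lifted the knob about 17 mm, twisted it 1.12 rad so it parked, and let go. I then swung the tray by its handle, twisted the knob back and released it.

**Last checks:**
- **Plunger and knob:** the knob shows the same outline as at the start, 3 px below its parked position. The spring force fell as the pin dropped, and the plunger bottomed about 0.5 mm from its first home height. I inferred the final twist from turning the gripper back slightly more than the first twist; I did not see it directly.
- **Swing:** I measured -0.962 from the gripper and -0.965 from the camera, both before the pin dropped. I did not measure the angle again afterwards.
- **Glasses and counter:** all three glasses are standing inside the tray rim. The other items I could see had not visibly moved, and the robot is clear of everything.

**One disagreement:** my first estimate of the pivot's y position was about 2 mm off. The radius drift and side force during the swing (about 6 N) showed it, so I corrected the arc partway through.

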